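Sort the inspected crown models in the dental lab

TASK

Lift the dust cover off the plate and set it down on the bench mat. Then, gripping lightly so the plaster does not chip, stand every crown model upright on the floor of its tray: those with a round green tag in the square tray, those with a square red tag in the round tray. Finally put the cover back squarely on the empty plate, and leave the mug and the jars where they are.

Things in the scene. Friction and masses are not known exactly. Their poses are not given: they have to be found in the camera images.
- plate: fixed flat aluminium base plate, 230 (x) x 160 (y) x 8 mm; origin at the centre of its underside, so its top is at z = +8 mm; x along its length
- cover: loose grey plastic dust cover, an upside-down box open below: outside 208 (x) x 138 (y) x 58 mm high, walls and top 4 mm, about 300 g; inside clear height 54 mm. Origin: centre of its open lower edge, z up, x along its length. It stands on the plate over the models, with no lip or catch to hold it
- cover_handle (a point): centre of the cover's steel handle bar: the bar is 70 mm along the cover's x, 12 mm wide (y), 14 mm high, its centre 89 mm above the cover's lower edge and 31 mm above its top, on two posts 52 mm apart; 24 mm free below the bar
- mat: fixed grey bench mat, 280 (x) x 210 (y) x 4 mm; origin at the centre of its underside, top at +4 mm; the cover's resting place while it is off
- square_tray: fixed square steel tray for passed work, 160 x 160 mm outside, rim 4 mm thick and 9 mm high from its underside, floor 4 mm above its underside; origin at the centre of its underside, x and y square to its sides
- round_tray: fixed round steel tray for remakes, 166 mm outside diameter, 158 mm inside, rim 4 mm thick and 9 mm high from its underside, floor 4 mm above its underside; origin at the centre of its underside
- mug: bystander: white mug holding brushes, 76 mm wide, brushes reach about 170 mm high; origin at the centre of its underside; leave it alone
- jar1: bystander: small white porcelain jar, 44 mm wide, 44 mm high; origin at the centre of its underside; leave it alone
- jar2: bystander: like jar1
- model_pass1: loose plaster cylinder, 40 mm diameter, 28 mm high, 80 g, origin at the centre of its underside, z up; on top an ivory tooth crown (15 mm wide, to 40 mm high, 9 mm off axis at -x) and at +x a flat round green (13 mm) tag: belongs in the square tray. Starts under the cover in one of 6 places (3 x 2, 70 mm apart), or is absent. Chips if both pads together press over 100 N; a 20 to 30 N grip holds it
- model_pass2: loose plaster cylinder, 40 mm diameter, 28 mm high, 80 g, origin at the centre of its underside, z up; on top an ivory tooth crown (15 mm wide, to 40 mm high, 9 mm off axis at -x) and at +x a flat round green (13 mm) tag: belongs in the square tray. Starts under the cover in one of 6 places (3 x 2, 70 mm apart), or is absent. Chips if both pads together press over 100 N; a 20 to 30 N grip holds it
- model_pass3: loose plaster cylinder, 40 mm diameter, 28 mm high, 80 g, origin at the centre of its underside, z up; on top an ivory tooth crown (15 mm wide, to 40 mm high, 9 mm off axis at -x) and at +x a flat round green (13 mm) tag: belongs in the square tray. Starts under the cover in one of 6 places (3 x 2, 70 mm apart), or is absent. Chips if both pads together press over 100 N; a 20 to 30 N grip holds it
- model_remake1: loose plaster cylinder, 40 mm diameter, 28 mm high, 80 g, origin at the centre of its underside, z up; on top an ivory tooth crown (15 mm wide, to 40 mm high, 9 mm off axis at -x) and at +x a flat square red (12 mm) tag: belongs in the round tray. Starts under the cover in one of 6 places (3 x 2, 70 mm apart), or is absent. Chips if both pads together press over 100 N; a 20 to 30 N grip holds it
- model_remake2: loose plaster cylinder, 40 mm diameter, 28 mm high, 80 g, origin at the centre of its underside, z up; on top an ivory tooth crown (15 mm wide, to 40 mm high, 9 mm off axis at -x) and at +x a flat square red (12 mm) tag: belongs in the round tray. Starts under the cover in one of 6 places (3 x 2, 70 mm apart), or is absent. Chips if both pads together press over 100 N; a 20 to 30 N grip holds it
- model_remake3: loose plaster cylinder, 40 mm diameter, 28 mm high, 80 g, origin at the centre of its underside, z up; on top an ivory tooth crown (15 mm wide, to 40 mm high, 9 mm off axis at -x) and at +x a flat square red (12 mm) tag: belongs in the round tray. Starts under the cover in one of 6 places (3 x 2, 70 mm apart), or is absent. Chips if both pads together press over 100 N; a 20 to 30 N grip holds it
Things that resemble listed ones, but are neither listed nor needed, are in the scene too. Leave any yellow look-alike of the cover alone.

How it is judged:
By the outcome, as a careful person would: the job done as asked, in the order asked, and still so for the second after the job is handed in, with the robot touching nothing.
Of model_pass1, model_pass2, model_pass3, model_remake1, model_remake2, model_remake3 only 4 to 6 are there at a start; the rules pass over those that are not, and their reading is None.
At some moment in a run one of model_pass1, model_pass2, model_pass3, model_remake1, model_remake2, model_remake3 may be knocked a few centimetres aside while the robot is not near it.
Once in a run the grip may slacken for a moment while it holds something.
It also fails if it takes over 210 s, if anything falls off the work surface, if the arm or the gripper's body presses on something with over 40 N, if the wrist force passes 120 N, or if a joint passes its speed limit or range.

ROBOT

A 6-joint arm with a two-finger parallel gripper is mounted at the origin on the work surface. World frame = base frame: x ahead of the robot, y to its left, z up, the work surface at z = 0. Lengths are in m, angles in degrees, forces in N, time in s.
With the tool pointing down it reaches from about 0.275 to 0.875 m from the base axis. Payload 12.5 kg.
Tool frame: the origin (TCP) lies at the very end of the fingers, on their centre line; the grasp point (between the pads) lies 19 mm behind it (hold_point_z is the z of the grasp point in the tool frame, in m); z points along the fingers, y is the line along which they close (so a half turn about z gives the same grasp; the last joint's range is limited). The gripper opens to 85 mm and grips with 20 to 120 N. Pads are 22 mm wide; open, the fingers measure 114 mm over their backs; the gripper's body (76 mm by 85 mm) begins 54 mm behind the grasp point. The pads swing forward as they close: fully open they stand 13 mm farther back than shut.
Start: joints at [-74.404, 20.094, 94.641, -0, 65.266, -4.847], TCP at [0.192, -0.515, 0.231] pointing down, gripper open.
Joint ranges: [-157.81, 157.81], [-45, 120.19], [0.68, 151.7], [-89.99, 269.99], [4.06, 180], [-164.3, 164.3]. Speed limits (degrees/s): [127.2, 127.2, 159.86, 180, 180, 180].

INTERFACE

Orientations are given as [roll, pitch, yaw] about the fixed x, y, z axes, in that order (R = Rz(yaw) Ry(pitch) Rx(roll)).
In Python, from bench import * gives the robot as it stands. The module is installed in compiled form; this text tells all that it offers.
- The arm moves only by the shell command python3 -m jog 'ROWS' [FORCE]. ROWS is a JSON object of lists of equal length, an entry for each row: "hand": the opening, from 0 (shut) to 1 (fully open); "linear": the shift along the tool's x, y, z in units of 400 mm (1.0 is 400 mm), a list of three; "dr": the turn, a rotation vector about the tool's x, y, z in units of 120 degrees (1.0 is 120 degrees), a list of three. In form: {"hand": [hand, ...], "linear": [[dx, dy, dz], ...], "dr": [[ax, ay, az], ...]}. A call has 1 to 5 rows; each row is the pose to reach, as a shift and turn from the pose commanded when the call began, along the tool's axes at that moment; what a row does not reach only later rows make up. A row lasts 1/8 s, in which the tool goes at most 62.5 mm and 10.7 degrees, less where a joint would pass 70% of its speed; a pose out of reach is approached as far as the arm can. A call with a number of a shift or a turn outside -1 to 1 is refused whole. A call with a gripper value outside its range is refused whole. The fingers move at their own pace and stop on an object; FORCE is the grip in N (left out, the last holds). Time passes only in rows, so rows that repeat a pose let the fingers close. It gives the time, the measured TCP pose, the force, the opening and the grip force at its end, in the units of the state.
- get_state(): the state, without advancing time (a new reading comes with each control period).
- camera(name): name is "scene" or "top" or "wrist"; returns a dict with "image" (480x640x3 uint8, red, green, blue), "mtx" (3x3 intrinsics, pixels), "rvec" (rotation vector, rad) and "tvec" (3), from world to camera coordinates, as OpenCV has them. Camera axes: x right, y down, z forward; pixel columns grow to the right and rows downward; lengths in m; the calibration is good to about 2 mm. A picture is of the moment at which its call begins. There is no depth.
- hand_in(): hands the job in; it is judged then, once.
The state is a dict: "clock": time; "joint_positions": joint angles; "joint_velocities": joint speeds; "tau": joint torques, N m; "ee_pos": TCP position; "eef_rot": TCP orientation; "contact_force": force on the tool from outside, world axes, zero at the start; "ft_torque": the same for the moment, N m; "finger_gap": finger opening in m; "gripper_force": force on a finger pad.
Only numpy, scipy, OpenCV 4.12 (cv2) and the standard library are available. Lean on these libraries where they do the work, as an engineer would, in place of code of your own. Each camera call takes 0.05 s, during which the arm holds its last target. There are 200 camera calls.

## Working session

There is one attempt and no reset: what is moved stays moved. The work goes in short steps, Python scripts to look and compute and a shell command to move; the robot and the scene stay as the last step left them, time stands still between calls to the robot, and variables do not carry over. Pictures are saved under pics/ and viewed, at most 14 in all, crops included, and the job is handed in when it is done.

```bash
mkdir -p pics; cat > h.py <<'E'
from bench import *
import numpy as np, cv2
from scipy.spatial.transform import Rotation as R
def snap(name,fn,crop=None,scale=1):
    c=camera(name); im=c["image"]
    np.savez('pics/'+fn+'.npz',**{k:np.asarray(v) for k,v in c.items()})
    if crop: x0,y0,x1,y1=crop; im=im[y0:y1,x0:x1]
    if scale!=1: im=cv2.resize(im,None,fx=scale,fy=scale,interpolation=cv2.INTER_CUBIC)
    cv2.imwrite('pics/'+fn+'.png',cv2.cvtColor(im,cv2.COLOR_RGB2BGR)); return c
def px2w(c,u,v,z):
    Rm=cv2.Rodrigues(np.asarray(c["rvec"],float))[0]; t=np.asarray(c["tvec"],float).ravel()
    d=Rm.T@np.linalg.inv(c["mtx"])@[u,v,1]; o=-Rm.T@t
    return o+d*(z-o[2])/d[2]
def w2px(c,p):
    return cv2.projectPoints(np.array([p],float),np.asarray(c["rvec"],float),np.asarray(c["tvec"],float),np.asarray(c["mtx"],float),None)[0].ravel()
def go(p,yaw):
    """shift/turn units for moving TCP to p, tool down, tool y axis at yaw+90 (x axis at yaw)"""
    s=get_state(); Rt=R.from_euler('xyz',s["eef_rot"],degrees=True)
    d=Rt.inv().apply(np.array(p)-s["ee_pos"])/0.4
    best=None
    for k in (0,180):
        T=R.from_euler('xyz',[180,0,yaw+k],degrees=True)
        r=(Rt.inv()*T).as_rotvec(degrees=True)/120
        if best is None or np.linalg.norm(r)<np.linalg.norm(best): best=r
    print('lin',d.round(4),'dr',best.round(4), 'mm',np.linalg.norm(d)*400)
E
python3 - <<'E'
from h import *
s=get_state(); print(s)
for n in ("scene","top"):
    c=snap(n,n+"0"); 
    Rm=cv2.Rodrigues(np.asarray(c["rvec"],float))[0]; print(n,-Rm.T@np.ravel(c["tvec"]),Rm[2])
a=cv2.imread('pics/scene0.png')
E
```

```text
{'clock': 0.0, 'joint_positions': array([-7.44039124e+01,  2.01249402e+01,  9.46784336e+01, -3.72136814e-04,
        6.52661512e+01, -4.84782665e+00]), 'joint_velocities': array([ 0.00547759,  0.04866819,  0.05210494, -0.11992054, -0.00964053,
        0.00893387]), 'tau': array([ 1.45633630e-04, -5.06100333e+01, -2.91402590e+01, -5.99038822e-05,
        4.53242115e-03, -2.60559028e-05]), 'ee_pos': array([ 0.19203331, -0.51501691,  0.23074282]), 'eef_rot': array([-1.79930695e+02, -5.53892783e-03,  2.04440669e+01]), 'contact_force': array([ 0.63286048, -0.6972262 ,  0.23812018]), 'ft_torque': array([-0.053803  ,  0.01647869,  0.01558925]), 'gripper_force': 0.0, 'finger_gap': 0.08530566258493791}
scene [1.5743012  0.2613168  0.95782713] [-0.75690497 -0.19191467 -0.62471084]
top [ 0.39518436 -0.00935672  1.00313778] [ 0.09262231  0.02581262 -0.99536667]
```

View pics/top0.png

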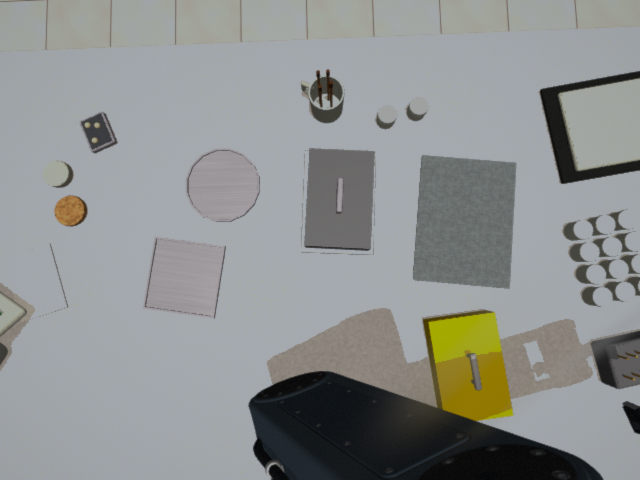

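View pics/scene0.png

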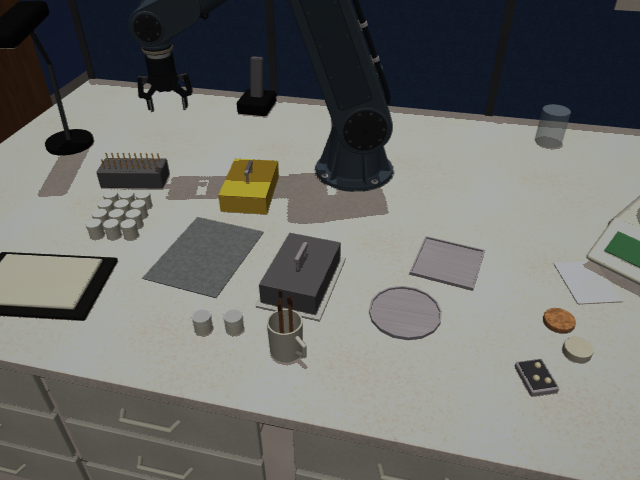

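Top view: the candidates for the cover are the grey box at (340,198), with its handle at (340,195), and the yellow look-alike at (468,365), which is excluded. The mat is at (465,220), with the black-framed paper at (600,130) as a possible confusion. The round tray is at (223,185), the square tray at (186,277), the mug at (325,95), and the jars at (387,116) and (418,107). I choose the grey box and will check it in a crop.

```bash
python3 - <<'E'
from h import *
im=cv2.imread('pics/top0.png'); cv2.imwrite('pics/c1.png',cv2.resize(im[135:265,290:390],None,fx=5,fy=4.6*5/4.6*0.9,interpolation=cv2.INTER_CUBIC)[:600])
b=im[140:325,135:270]; d=im[145:300,400:530]
cv2.imwrite('pics/c2.png',np.hstack([cv2.resize(b,(400,548)),cv2.resize(d,(400,548))]))
E
```

```text
(no output)
```

View pics/c1.png

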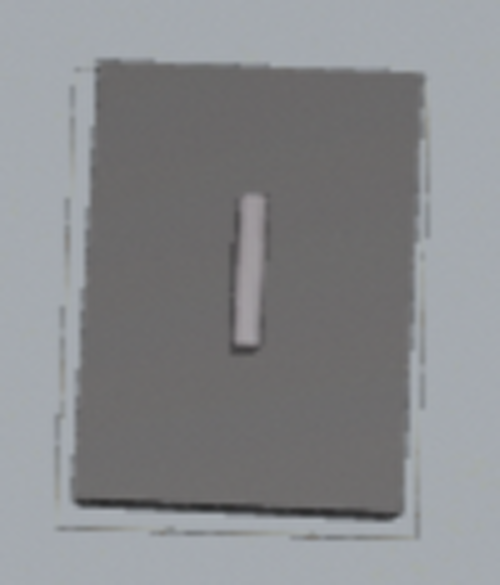

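View pics/c2.png

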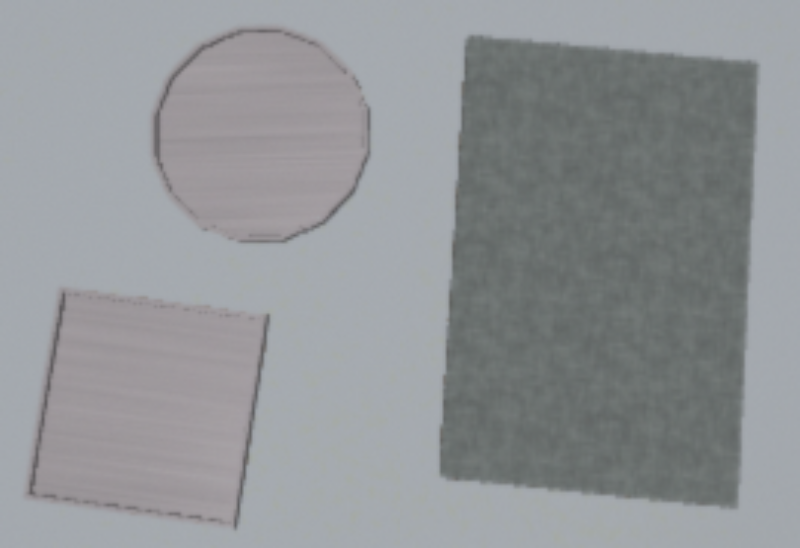

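The crops show the grey cover with its bar from (340.6,178.3) to (339.2,212.1), standing on the plate. The tray and mat corners are readable too.

```bash
python3 - <<'E'
from h import *
c=dict(np.load('pics/top0.npz'))
def q(n,pts,z):
    P=np.array([px2w(c,*p,z)[:2] for p in pts]); 
    print(n,'ctr',P.mean(0).round(4),'edges',[round(float(np.linalg.norm(P[i]-P[i-1])),4) for i in range(len(P))],'ang',[round(float(np.degrees(np.arctan2(*(P[i]-P[i-1])[::-1]))),1) for i in range(len(P))])
q('cover',[(309.4,148.3),(375,151.2),(370.4,249.4),(304.8,246.1)],.066)
q('handle',[(340.6,178.3),(339.2,212.1)],.104)
q('plate',[(305,150.6),(376.3,152.0),(373.6,254.6),(301.4,252.3)],.008)
q('sq',[(156.3,237.9),(225.8,246.3),(214.7,317.9),(144.5,307.1)],.009)
q('mat',[(421.4,155.2),(516.3,162.8),(509.5,288.7),(413.3,279.9)],.004)
print('round',px2w(c,223.6,185.6,.009),px2w(c,223.6-36.5,185.6,.009),px2w(c,223.6+36.5,185.6,.009))
for n,p in dict(mug=(326,95),jar1=(387,116),jar2=(418,107),yellow=(468,365)).items(): print(n,px2w(c,*p,.04))
print(get_state()['joint_positions'])
E
```

```text
cover ctr [ 0.5596 -0.0298] edges [0.2084, 0.1391, 0.2082, 0.1364] ang [-4.0, -94.5, 175.3, 85.6]
handle ctr [ 0.5593 -0.0293] edges [0.069, 0.069] ang [-4.0, 176.0]
plate ctr [ 0.5618 -0.029 ] edges [0.2297, 0.1603, 0.2305, 0.1591] ang [-3.2, -93.0, 176.4, 86.7]
sq ctr [0.4036 0.3156] edges [0.1545, 0.1578, 0.1585, 0.158] ang [-9.3, -98.4, 170.8, 80.2]
mat ctr [ 0.5117 -0.3058] edges [0.2797, 0.2107, 0.28, 0.2085] ang [-6.2, -96.6, 173.3, 83.3]
round [0.60622463 0.22915276 0.009     ] [0.60877007 0.31191628 0.009     ] [0.60369104 0.14677418 0.009     ]
mug [ 0.79545796 -0.0065833   0.04      ]
jar1 [ 0.74308802 -0.13867481  0.04      ]
jar2 [ 0.76095119 -0.20695103  0.04      ]
yellow [ 0.20728879 -0.28501095  0.04      ]
[-7.44044572e+01  2.01205785e+01  9.46714745e+01 -4.55392564e-04
  6.52656250e+01 -4.84789158e+00]
```

```bash
python3 - <<'E'
from h import *
go([0.5595,-0.0296,0.21],-4.2)
E
```

```text
lin [ 1.2847 -0.8163  0.053 ] dr [-5.000e-04  1.000e-04  2.054e-01] mm 609.219031647638
```

```bash

python3 -m jog '{"hand":[1,1,1,1,1],"linear":[[0.13,-0.08,0],[0.26,-0.16,0],[0.38,-0.24,0],[0.5,-0.32,0],[0.62,-0.4,0]],"dr":[[0,0,0.08],[0,0,0.16],[0,0,0.205],[0,0,0.205],[0,0,0.205]]}'
python3 - <<'E'
from h import *
go([0.5595,-0.0296,0.21],-4.2)
E
```

```text
clock: 0.72
ee_pos: [0.3694, -0.2771, 0.2312]
eef_rot: [-180.0, 0.0, -4.2]
contact_force: [1.0, -0.5, -0.1]
finger_gap: 0.0853
gripper_force: 0.0
lin [ 0.4291 -0.6517  0.0531] dr [-0.      0.      0.0002] mm 312.83926622418943
```

```bash

python3 -m jog '{"hand":[1,1,1,1,1],"linear":[[0.09,-0.13,0],[0.18,-0.26,0],[0.27,-0.39,0],[0.36,-0.52,0.02],[0.429,-0.652,0.053]],"dr":[[0,0,0],[0,0,0],[0,0,0],[0,0,0],[0,0,0]]}'
python3 - <<'E'
from h import *
snap('wrist','w1')
go([0.5595,-0.0296,0.078],-4.2)
c=dict(np.load('pics/w1.npz')); print(w2px(c,[.5595,-.0296,.104]))
E
```

```text
clock: 1.35
ee_pos: [0.5589, -0.031, 0.2104]
eef_rot: [180.0, -0.0, -4.2]
contact_force: [0.7, -0.1, 0.1]
finger_gap: 0.0857
gripper_force: 0.0
lin [-0.0015  0.0107  0.3257] dr [-0.001   0.0003  0.0016] mm 130.36365719007216
[308.45053458 237.87629506]
```

View pics/w1.png

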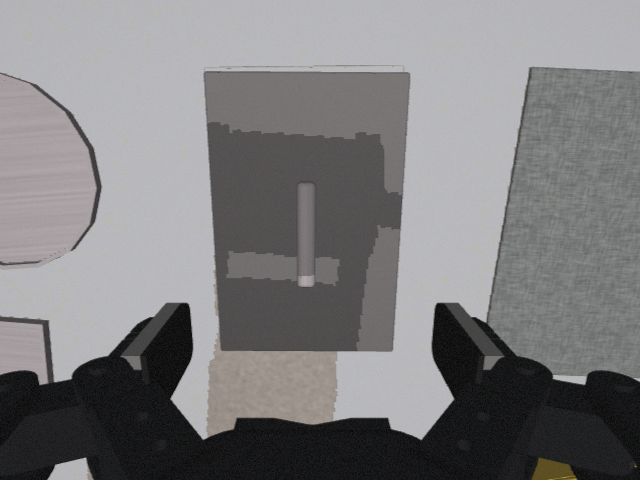

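Wrist view: the bar spans (306,182) to (306,280), centred between the open fingers and within 2–3 px of the prediction. Descending and gripping.

```bash

python3 -m jog '{"hand":[1,1,1,1,1],"linear":[[0,0.008,0.1],[0,0.008,0.2],[0,0.008,0.28],[0,0.008,0.325],[0,0.008,0.325]],"dr":[[0,0,0],[0,0,0],[0,0,0],[0,0,0],[0,0,0]]}'
python3 -m jog '{"hand":[0,0,0,0,0],"linear":[[0,0,0],[0,0,0],[0,0,0],[0,0,0],[0,0,0]],"dr":[[0,0,0],[0,0,0],[0,0,0],[0,0,0],[0,0,0]]}' 80
python3 -m jog '{"hand":[0,0,0,0,0],"linear":[[0,0,0],[0,0,0],[0,0,0],[0,0,0],[0,0,0]],"dr":[[0,0,0],[0,0,0],[0,0,0],[0,0,0],[0,0,0]]}' 80
```

```text
clock: 2.02
ee_pos: [0.5569, -0.0359, 0.0798]
eef_rot: [-180.0, 0.1, -4.2]
contact_force: [-0.5, 0.4, 0.0]
finger_gap: 0.0854
gripper_force: 0.0
clock: 2.65
ee_pos: [0.5578, -0.0358, 0.0812]
eef_rot: [-180.0, -0.1, -4.2]
contact_force: [-1.5, 2.6, 6.1]
finger_gap: 0.0105
gripper_force: 78.9
clock: 3.28
ee_pos: [0.5578, -0.0358, 0.0812]
eef_rot: [-180.0, -0.1, -4.2]
contact_force: [-0.9, 1.9, 6.0]
finger_gap: 0.0103
gripper_force: 78.9
```

```bash

python3 -m jog '{"hand":[0,0,0,0,0],"linear":[[0,0,-0.03],[0,0,-0.06],[0,0,-0.1],[0,0,-0.15],[0,0,-0.19]],"dr":[[0,0,0],[0,0,0],[0,0,0],[0,0,0],[0,0,0]]}' 80
python3 -m jog '{"hand":[0,0,0],"linear":[[0,0,0],[0,0,0],[0,0,0]],"dr":[[0,0,0],[0,0,0],[0,0,0]]}' 80
python3 - <<'E'
from h import *
a=snap('scene','s1')['image'][150:360,150:360]; b=snap('wrist','w2')['image']
cv2.imwrite('pics/m1.png',cv2.cvtColor(np.hstack([cv2.resize(a,(400,400)),cv2.resize(b,(400,400))]),cv2.COLOR_RGB2BGR))
go([0.512,-0.306,0.1562],-6.4)
E
```

```text
clock: 3.9
ee_pos: [0.5576, -0.036, 0.1581]
eef_rot: [180.0, -0.1, -4.2]
contact_force: [0.2, -0.1, -2.7]
finger_gap: 0.0103
gripper_force: 78.1
clock: 4.28
ee_pos: [0.557, -0.0359, 0.1558]
eef_rot: [-180.0, 0.1, -4.2]
contact_force: [-0.3, -0.5, -2.1]
finger_gap: 0.0104
gripper_force: 78.3
lin [-6.370e-02  6.816e-01 -6.000e-04] dr [-0.      0.0005  0.0187] mm 273.8379271928253
```

View pics/m1.png

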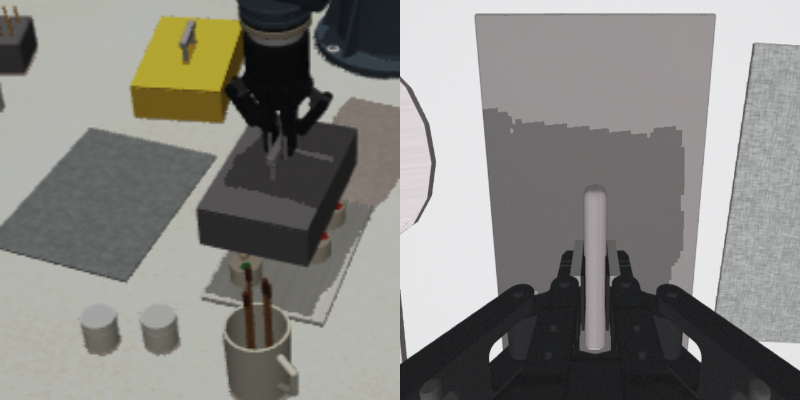

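The left panel shows the cover held level above the plate with models underneath. The right panel shows the bar between the pads. Carrying it to the mat.

```bash

python3 -m jog '{"hand":[0,0,0,0,0],"linear":[[-0.005,0.06,0],[-0.015,0.16,0],[-0.025,0.26,0],[-0.035,0.36,0],[-0.04,0.42,0]],"dr":[[0,0,0],[0,0,0],[0,0,0.01],[0,0,0.018],[0,0,0.018]]}' 80
python3 -m jog '{"hand":[0,0,0,0,0],"linear":[[-0.01,0.1,0],[-0.018,0.18,0],[-0.022,0.24,0],[-0.024,0.26,0],[-0.024,0.26,0]],"dr":[[0,0,0],[0,0,0],[0,0,0],[0,0,0],[0,0,0]]}' 80
python3 -m jog '{"hand":[0,0,0,0,0],"linear":[[0,0,0.05],[0,0,0.11],[0,0,0.16],[0,0,0.18],[0,0,0.18]],"dr":[[0,0,0],[0,0,0],[0,0,0],[0,0,0],[0,0,0]]}' 80
python3 - <<'E'
from h import *
go([0.512,-0.306,0.0772],-6.4)
E
```

```text
clock: 5.0
ee_pos: [0.5288, -0.204, 0.1562]
eef_rot: [180.0, 0.0, -6.4]
contact_force: [0.5, 0.3, -3.1]
finger_gap: 0.0101
gripper_force: 78.3
clock: 5.62
ee_pos: [0.5082, -0.3044, 0.1562]
eef_rot: [-180.0, 0.0, -6.3]
contact_force: [-0.3, 0.7, -2.5]
finger_gap: 0.0106
gripper_force: 78.4
clock: 6.25
ee_pos: [0.5085, -0.304, 0.0845]
eef_rot: [-180.0, 0.0, -6.3]
contact_force: [-0.6, -0.0, -3.0]
finger_gap: 0.0106
gripper_force: 78.3
lin [0.0093 0.0039 0.0182] dr [-0.0002  0.0002  0.001 ] mm 8.314783591279161
```

```bash

python3 -m jog '{"hand":[0,0,0,0],"linear":[[0,0,0.008],[0,0,0.014],[0,0,0.018],[0,0,0.018]],"dr":[[0,0,0],[0,0,0],[0,0,0],[0,0,0]]}' 80
```

```text
clock: 6.75
ee_pos: [0.5083, -0.3047, 0.0773]
eef_rot: [180.0, -0.0, -6.3]
contact_force: [-0.7, -0.7, -2.7]
finger_gap: 0.0107
gripper_force: 78.4
```

```bash

python3 -m jog '{"hand":[0,0,0],"linear":[[0,0,0.002],[0,0,0.004],[0,0,0.004]],"dr":[[0,0,0],[0,0,0],[0,0,0]]}' 80
python3 -m jog '{"hand":[0,0,0],"linear":[[0,0,0.002],[0,0,0.004],[0,0,0.004]],"dr":[[0,0,0],[0,0,0],[0,0,0]]}' 80
```

```text
clock: 7.12
ee_pos: [0.5084, -0.3048, 0.0771]
eef_rot: [180.0, -0.0, -6.3]
contact_force: [-5.4, 3.2, 12.9]
finger_gap: 0.011
gripper_force: 55.5
clock: 7.5
ee_pos: [0.5085, -0.3048, 0.0771]
eef_rot: [180.0, -0.0, -6.3]
contact_force: [-12.1, 6.3, 30.6]
finger_gap: 0.0105
gripper_force: 81.0
```

```bash

python3 -m jog '{"hand":[0,0],"linear":[[0,0,-0.005],[0,0,-0.005]],"dr":[[0,0,0],[0,0,0]]}' 80
python3 -m jog '{"hand":[1,1,1,1,1],"linear":[[0,0,0],[0,0,0],[0,0,0],[0,0,0],[0,0,0]],"dr":[[0,0,0],[0,0,0],[0,0,0],[0,0,0],[0,0,0]]}' 25
python3 -m jog '{"hand":[1,1,1,1,1],"linear":[[0,0,-0.1],[0,0,-0.25],[0,0,-0.4],[-0.1,-0.1,-0.45],[-0.2,-0.2,-0.45]],"dr":[[0,0,0],[0,0,0],[0,0,0],[0,0,0],[0,0,0]]}'
python3 - <<'E'
from h import *
a=snap('top','t2')['image']; 
cv2.imwrite('pics/m2.png',cv2.cvtColor(np.hstack([cv2.resize(a[140:265,290:380],(400,556),interpolation=cv2.INTER_CUBIC),cv2.resize(a[145:305,380:540],(400,556))]),cv2.COLOR_RGB2BGR))
E
```

```text
clock: 7.75
ee_pos: [0.5085, -0.3049, 0.0772]
eef_rot: [180.0, -0.0, -6.3]
contact_force: [-3.9, 2.8, 11.4]
finger_gap: 0.0103
gripper_force: 80.0
clock: 8.38
ee_pos: [0.5083, -0.3046, 0.0761]
eef_rot: [-180.0, 0.0, -6.3]
contact_force: [0.0, -0.3, 0.5]
finger_gap: 0.0854
gripper_force: 0.0
clock: 9.0
ee_pos: [0.4372, -0.2157, 0.2577]
eef_rot: [179.9, -0.2, -6.3]
contact_force: [0.7, -0.1, -0.2]
finger_gap: 0.0852
gripper_force: 0.0
```

View pics/m2.png

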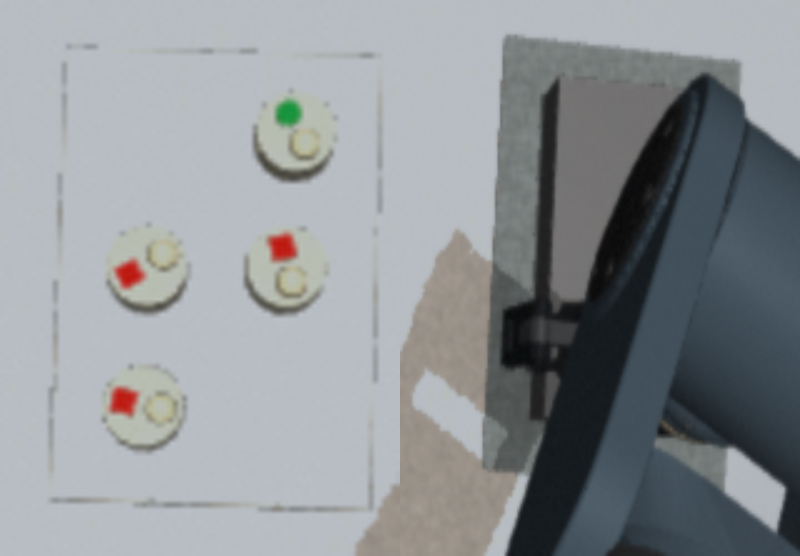

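The cover is on the mat, and the plate holds four models. In the crop these are green at (297,133), red at (287,265), red at (148,264) and red at (143,402).

```bash
python3 - <<'E'
from h import *
c=dict(np.load('pics/t2.npz'))
for n,p in dict(A=(297,133),B=(287,265),C=(148,264),D=(143,402)).items(): print(n,px2w(c,290+p[0]/4.444,140+p[1]/4.448,.036).round(4))
A=px2w(c,290+297/4.444,140+133/4.448,.036); 
go([A[0],A[1],0.15],-4)
s=get_state();print(s['ee_pos'],s['joint_positions'].round(1))
E
```

```text
A [ 0.6262 -0.0692  0.036 ]
B [ 0.561  -0.0622  0.036 ]
C [0.5636 0.0054 0.036 ]
D [0.496  0.0096 0.036 ]
lin [ 0.4434 -0.4042  0.2641] dr [-0.0011  0.0014 -0.019 ] mm 262.24082390739443
[ 0.43248161 -0.21077817  0.25582633] [-31.6  11.4 102.6   0.   66.2  64.7]
```

```bash

python3 -m jog '{"hand":[0.75,0.75,0.75,0.75,0.75],"linear":[[0.1,-0.1,0],[0.2,-0.2,0],[0.3,-0.3,0.05],[0.4,-0.38,0.12],[0.444,-0.404,0.22]],"dr":[[0,0,0],[0,0,-0.019],[0,0,-0.019],[0,0,-0.019],[0,0,-0.019]]}' 25
python3 -m jog '{"hand":[0.75,0.75],"linear":[[0,0,0],[0,0,0]],"dr":[[0,0,0],[0,0,0]]}'
python3 - <<'E'
from h import *
c=snap('wrist','w3'); print(w2px(c,[.6262,-.0692,.036]))
go([0.627,-0.069,0.010],-4)
E
```

```text
clock: 9.68
ee_pos: [0.634, -0.0734, 0.1675]
eef_rot: [180.0, -0.1, -3.9]
contact_force: [0.3, 0.3, 0.5]
finger_gap: 0.0643
gripper_force: 0.0
clock: 9.93
ee_pos: [0.6318, -0.0758, 0.1694]
eef_rot: [180.0, -0.1, -4.1]
contact_force: [0.0, -0.8, 0.1]
finger_gap: 0.0639
gripper_force: 0.0
[301.98902986 237.15030882]
lin [-0.0145 -0.0166  0.4001] dr [ 0.0002 -0.001  -0.0006] mm 160.27433196839385
```

View pics/w3.png

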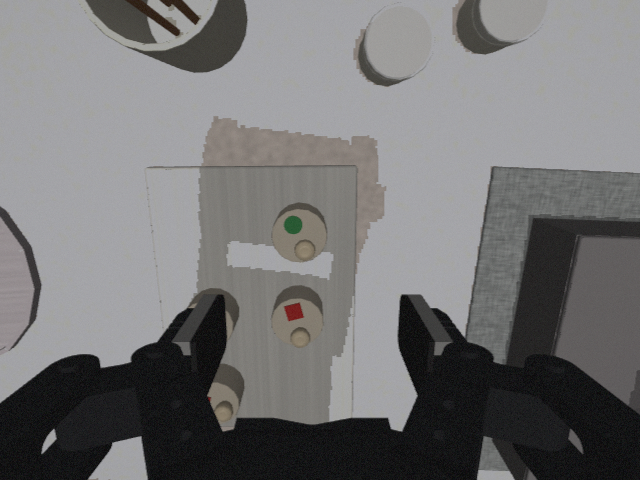

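Wrist view: the green model is at (300,234), 3 px from the prediction. Descending on it.

```bash

python3 -m jog '{"hand":[0.75,0.75,0.75,0.75,0.75],"linear":[[-0.012,-0.019,0.1],[-0.012,-0.019,0.2],[-0.012,-0.019,0.3],[-0.012,-0.019,0.37],[-0.012,-0.019,0.37]],"dr":[[0,0,0],[0,0,0],[0,0,0],[0,0,0],[0,0,0]]}'
python3 -m jog '{"hand":[0.75,0.75],"linear":[[0,0,0],[0,0,0]],"dr":[[0,0,0],[0,0,0]]}'
python3 - <<'E'
from h import *
go([0.6275,-0.068,0.010],-4)
E
```

```text
clock: 10.6
ee_pos: [0.6269, -0.0679, 0.0201]
eef_rot: [-180.0, 0.1, -4.1]
contact_force: [0.2, -0.8, -0.8]
finger_gap: 0.0641
gripper_force: 0.0
clock: 10.85
ee_pos: [0.6286, -0.0677, 0.0221]
eef_rot: [180.0, -0.2, -4.0]
contact_force: [0.2, -1.1, -0.4]
finger_gap: 0.064
gripper_force: 0.0
lin [-0.0027  0.001   0.0302] dr [ 0.0002 -0.0014 -0.0004] mm 12.133070460092158
```

```bash

python3 -m jog '{"hand":[0.75,0.75,0.3,0.3,0.3],"linear":[[0,0,0.015],[0,0,0.026],[0,0,0.026],[0,0,0.026],[0,0,0.026]],"dr":[[0,0,0],[0,0,0],[0,0,0],[0,0,0],[0,0,0]]}' 25
python3 -m jog '{"hand":[0.3,0.3],"linear":[[0,0,0],[0,0,0]],"dr":[[0,0,0],[0,0,0]]}'
```

```text
clock: 11.48
ee_pos: [0.6276, -0.0673, 0.0097]
eef_rot: [-180.0, 0.0, -4.0]
contact_force: [-0.1, -0.4, -0.8]
finger_gap: 0.0391
gripper_force: 25.3
clock: 11.72
ee_pos: [0.6276, -0.0673, 0.0097]
eef_rot: [-180.0, 0.0, -4.0]
contact_force: [0.8, 0.0, -0.4]
finger_gap: 0.039
gripper_force: 25.3
```

```bash

python3 -m jog '{"hand":[0.3,0.3,0.3,0.3,0.3],"linear":[[0,0,-0.03],[0,0,-0.07],[0,0,-0.1],[0,-0.06,-0.1],[0,-0.16,-0.1]],"dr":[[0,0,0],[0,0,0],[0,0,0],[0,0,0],[0,0,0]]}' 25
python3 -m jog '{"hand":[0.3,0.3,0.3,0.3,0.3],"linear":[[0,-0.1,0],[0,-0.2,0],[0,-0.3,0],[-0.06,-0.38,0],[-0.13,-0.43,0]],"dr":[[0,0,0],[0,0,0],[0,0,0],[0,0,-0.03],[0,0,-0.04]]}'
python3 -m jog '{"hand":[0.3,0.3],"linear":[[0,0,0],[0,0,0]],"dr":[[0,0,0],[0,0,0]]}'
python3 - <<'E'
from h import *
go([0.4036,0.3156,0.055],5)
E
```

```text
clock: 12.35
ee_pos: [0.6326, -0.0037, 0.0509]
eef_rot: [180.0, -0.1, -4.1]
contact_force: [0.5, 0.7, -1.1]
finger_gap: 0.0393
gripper_force: 25.4
clock: 12.98
ee_pos: [0.592, 0.1733, 0.0505]
eef_rot: [-180.0, -0.1, 0.9]
contact_force: [-0.5, 0.4, -0.8]
finger_gap: 0.0394
gripper_force: 25.4
clock: 13.22
ee_pos: [0.5931, 0.1716, 0.0505]
eef_rot: [-180.0, -0.1, 0.8]
contact_force: [0.4, 0.5, -1.2]
finger_gap: 0.0393
gripper_force: 25.4
lin [-0.469  -0.3662 -0.0118] dr [-0.0001 -0.0006 -0.0354] mm 238.06127671799584
```

```bash

python3 -m jog '{"hand":[0.3,0.3,0.3,0.3,0.3],"linear":[[-0.09,-0.07,0],[-0.19,-0.15,0],[-0.29,-0.23,0],[-0.39,-0.31,0],[-0.469,-0.366,0]],"dr":[[0,0,0],[0,0,0],[0,0,0],[0,0,0],[0,0,0]]}' 25
python3 -m jog '{"hand":[0.3,0.3,0.3,0.3,0.3],"linear":[[0,0,0],[0,0,0.04],[0,0,0.08],[0,0,0.1],[0,0,0.1]],"dr":[[0,0,0],[0,0,0],[0,0,0],[0,0,0],[0,0,0]]}' 25
python3 -m jog '{"hand":[0.3],"linear":[[0,0,0]],"dr":[[0,0,0]]}'
python3 - <<'E'
from h import *
go([0.4036,0.3156,0.006],0)
E
```

```text
clock: 13.85
ee_pos: [0.4025, 0.3164, 0.0501]
eef_rot: [-180.0, -0.0, 0.7]
contact_force: [0.9, -0.7, -2.3]
finger_gap: 0.0394
gripper_force: 25.5
clock: 14.48
ee_pos: [0.4028, 0.3151, 0.0088]
eef_rot: [179.9, 0.1, 0.7]
contact_force: [-0.0, 0.1, -1.7]
finger_gap: 0.0392
gripper_force: 25.5
clock: 14.6
ee_pos: [0.4031, 0.3156, 0.0099]
eef_rot: [-180.0, -0.0, 0.8]
contact_force: [-0.4, 0.2, -0.3]
finger_gap: 0.0396
gripper_force: 25.5
lin [0.0012 0.0001 0.0096] dr [-0.0001 -0.0001  0.0063] mm 3.884299434051007
```

```bash

python3 -m jog '{"hand":[0.3,0.3,0.3],"linear":[[0,0,0.006],[0,0,0.012],[0,0,0.012]],"dr":[[0,0,0],[0,0,0],[0,0,0]]}' 25
python3 -m jog '{"hand":[0.75,0.75,0.75,0.75],"linear":[[0,0,0],[0,0,0],[0,0,0],[0,0,0]],"dr":[[0,0,0],[0,0,0],[0,0,0],[0,0,0]]}' 25
python3 -m jog '{"hand":[0.75,0.75,0.75,0.75,0.75],"linear":[[0,0,-0.1],[0,0,-0.2],[0,0,-0.3],[0,0,-0.35],[0,0,-0.35]],"dr":[[0,0,0],[0,0,0],[0,0,0],[0,0,0],[0,0,0]]}'
python3 - <<'E'
from h import *
a=snap('top','t3')['image']
cv2.imwrite('pics/m3.png',cv2.cvtColor(np.hstack([cv2.resize(a[140:265,290:380],(400,556),interpolation=cv2.INTER_CUBIC),cv2.resize(a[215:335,130:250],(400,556))]),cv2.COLOR_RGB2BGR))
go([0.495,0.0098,0.12],-4)
E
```

```text
clock: 14.98
ee_pos: [0.4031, 0.3158, 0.0055]
eef_rot: [-180.0, -0.0, 0.8]
contact_force: [-1.6, -1.5, 7.8]
finger_gap: 0.039
gripper_force: 26.2
clock: 15.48
ee_pos: [0.4028, 0.3156, 0.0048]
eef_rot: [180.0, 0.0, 0.8]
contact_force: [0.2, 0.6, -0.7]
finger_gap: 0.0641
gripper_force: 0.0
clock: 16.1
ee_pos: [0.4034, 0.316, 0.146]
eef_rot: [-179.9, -0.1, 0.8]
contact_force: [0.3, -0.1, -0.5]
finger_gap: 0.064
gripper_force: 0.0
lin [0.2202 0.7676 0.0618] dr [-0.0002 -0.0002  0.0397] mm 320.381633879473
```

View pics/m3.png

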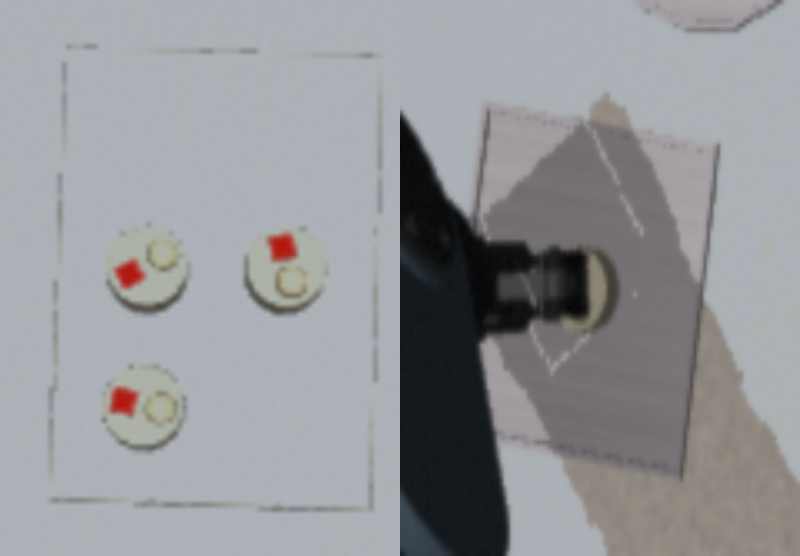

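Left panel: the three reds have not moved, at (148,264), (287,265) and (143,402) in the crop. Right panel: the green model stands in the square tray. Next is D, the near-left red, with numeric tag checks from here on.

```bash
cat >> h.py <<'E'
def tags(cam='top',fn='tmp',z=.037):
    c=snap(cam,fn); h=cv2.cvtColor(c["image"],cv2.COLOR_RGB2HSV)
    for n,m in dict(red=cv2.inRange(h,(0,150,90),(6,255,255))|cv2.inRange(h,(174,150,90),(180,255,255)),green=cv2.inRange(h,(50,120,60),(85,255,255))).items():
        k,_,st,ce=cv2.connectedComponentsWithStats(m)
        for i in range(1,k):
            if st[i,4]>12: print(n,st[i,4],ce[i].round(1),px2w(c,*ce[i],z)[:2].round(4))
E
python3 -m jog '{"hand":[0.75,0.75,0.75,0.75,0.75],"linear":[[0.03,0.12,0],[0.07,0.26,0],[0.11,0.4,0],[0.16,0.54,0],[0.19,0.68,0]],"dr":[[0,0,0],[0,0,0],[0,0,0.02],[0,0,0.04],[0,0,0.04]]}' 25
python3 -m jog '{"hand":[0.75,0.75,0.75,0.75],"linear":[[0.03,0.088,0.03],[0.03,0.088,0.06],[0.03,0.088,0.06],[0.03,0.088,0.06]],"dr":[[0,0,0],[0,0,0],[0,0,0],[0,0,0]]}'
python3 - <<'E'
from h import *
tags(); tags('wrist','w4')
go([0.495,0.0098,0.012],-4)
E
```

```text
clock: 16.77
ee_pos: [0.4825, 0.0427, 0.1436]
eef_rot: [180.0, 0.1, -4.1]
contact_force: [0.4, -0.4, 0.1]
finger_gap: 0.0641
gripper_force: 0.0
clock: 17.27
ee_pos: [0.4917, 0.0097, 0.1207]
eef_rot: [-180.0, 0.0, -4.0]
contact_force: [-1.8, -0.3, -0.2]
finger_gap: 0.0641
gripper_force: 0.0
green 21 [180.2 273.1] [0.412  0.3174]
red 508 [427.8  99.4] [ 0.5698 -0.0583]
red 456 [289.5 130.8] [0.5588 0.0164]
red 380 [291.1 241.5] [0.4967 0.0207]
lin [ 0.0074 -0.0012  0.2729] dr [-0.     -0.0002  0.0003] mm 109.19018012078283
```

```bash

python3 -m jog '{"hand":[0.75,0.75,0.75,0.75,0.75],"linear":[[0.007,0,0.08],[0.007,0,0.16],[0.007,0,0.23],[0.007,0,0.25],[0.007,0,0.25]],"dr":[[0,0,0],[0,0,0],[0,0,0],[0,0,0],[0,0,0]]}'
python3 -m jog '{"hand":[0.75,0.75],"linear":[[0,0,0],[0,0,0]],"dr":[[0,0,0],[0,0,0]]}'
python3 - <<'E'
from h import *
go([0.4955,0.0098,0.010],-4)
E
```

```text
clock: 18.0
ee_pos: [0.4949, 0.0088, 0.0213]
eef_rot: [-180.0, -0.0, -4.0]
contact_force: [0.2, -0.1, -0.2]
finger_gap: 0.0643
gripper_force: 0.0
clock: 18.25
ee_pos: [0.4953, 0.0085, 0.0218]
eef_rot: [180.0, -0.1, -4.0]
contact_force: [-0.9, -0.4, 0.3]
finger_gap: 0.0642
gripper_force: 0.0
lin [ 0.0003 -0.0032  0.0295] dr [ 0.     -0.0007 -0.0003] mm 11.850728858548296
```

```bash

python3 -m jog '{"hand":[0.75,0.75,0.3,0.3,0.3],"linear":[[0,0,0.015],[0,0,0.028],[0,0,0.028],[0,0,0.028],[0,0,0.028]],"dr":[[0,0,0],[0,0,0],[0,0,0],[0,0,0],[0,0,0]]}' 25
python3 -m jog '{"hand":[0.3,0.3],"linear":[[0,0,0],[0,0,0]],"dr":[[0,0,0],[0,0,0]]}'
python3 -m jog '{"hand":[0.3,0.3,0.3,0.3,0.3],"linear":[[0,0,-0.03],[0,0,-0.07],[0,0,-0.1],[0,-0.06,-0.1],[0,-0.16,-0.1]],"dr":[[0,0,0],[0,0,0],[0,0,0],[0,0,0],[0,0,0]]}' 25
python3 -m jog '{"hand":[0.3,0.3,0.3],"linear":[[0,-0.1,0],[0,-0.15,0],[0,-0.15,0]],"dr":[[0,0,0],[0,0,0],[0,0,0]]}'
python3 - <<'E'
from h import *
go([0.556,0.229,0.055],-4)
E
```

```text
clock: 18.88
ee_pos: [0.4948, 0.0085, 0.0097]
eef_rot: [180.0, -0.0, -4.0]
contact_force: [0.2, -0.1, -0.5]
finger_gap: 0.039
gripper_force: 25.2
clock: 19.12
ee_pos: [0.4947, 0.0085, 0.0097]
eef_rot: [-180.0, 0.0, -4.0]
contact_force: [-0.0, 0.5, -0.7]
finger_gap: 0.0394
gripper_force: 25.2
clock: 19.75
ee_pos: [0.4998, 0.0725, 0.0508]
eef_rot: [-180.0, -0.1, -4.1]
contact_force: [0.8, 0.4, -1.2]
finger_gap: 0.0389
gripper_force: 25.4
clock: 20.12
ee_pos: [0.5036, 0.1333, 0.0504]
eef_rot: [-180.0, -0.0, -3.9]
contact_force: [-0.8, -0.8, -1.0]
finger_gap: 0.0392
gripper_force: 25.4
lin [ 0.1143 -0.2478 -0.0113] dr [-0.0001 -0.0004  0.0007] mm 109.23828401178474
```

```bash

python3 -m jog '{"hand":[0.3,0.3,0.3,0.3,0.3],"linear":[[0.05,-0.1,0],[0.1,-0.2,0],[0.114,-0.248,0],[0.114,-0.248,0.05],[0.114,-0.248,0.1]],"dr":[[0,0,0],[0,0,0],[0,0,0],[0,0,0],[0,0,0]]}' 25
python3 -m jog '{"hand":[0.3,0.3,0.3],"linear":[[0,0,0],[0,0,0],[0,0,0]],"dr":[[0,0,0],[0,0,0],[0,0,0]]}'
python3 -m jog '{"hand":[0.3,0.3,0.3],"linear":[[0,0,0.006],[0,0,0.013],[0,0,0.013]],"dr":[[0,0,0],[0,0,0],[0,0,0]]}' 25
```

```text
clock: 20.75
ee_pos: [0.5552, 0.2265, 0.0081]
eef_rot: [180.0, 0.1, -4.1]
contact_force: [0.3, -0.5, -1.7]
finger_gap: 0.0395
gripper_force: 25.5
clock: 21.12
ee_pos: [0.5562, 0.2277, 0.0101]
eef_rot: [-180.0, -0.0, -4.1]
contact_force: [0.8, 0.1, -0.9]
finger_gap: 0.0392
gripper_force: 25.4
clock: 21.5
ee_pos: [0.5561, 0.228, 0.0055]
eef_rot: [-180.0, -0.0, -4.0]
contact_force: [-4.1, -2.0, 13.2]
finger_gap: 0.039
gripper_force: 26.5
```

```bash

python3 -m jog '{"hand":[0.65,0.65,0.65,0.65],"linear":[[0,0,0],[0,0,0],[0,0,0],[0,0,0]],"dr":[[0,0,0],[0,0,0],[0,0,0],[0,0,0]]}' 25
python3 -m jog '{"hand":[0.65,0.65,0.65,0.65,0.65],"linear":[[0,0,-0.1],[0,0,-0.2],[0,0.05,-0.26],[0,0.2,-0.26],[0,0.35,-0.26]],"dr":[[0,0,0],[0,0,0],[0,0,0],[0,0,0],[0,0,0]]}'
python3 -m jog '{"hand":[0.65,0.65,0.65,0.65],"linear":[[0.03,0.12,0],[0.06,0.2,0],[0.06,0.2,0],[0.06,0.2,0]],"dr":[[0,0,0],[0,0,0],[0,0,0],[0,0,0]]}'
python3 - <<'E'
from h import *
tags();tags('wrist','w5')
go([0.5636,0.0054,0.022],-4)
E
```

```text
clock: 22.0
ee_pos: [0.5559, 0.2279, 0.0044]
eef_rot: [180.0, 0.0, -4.0]
contact_force: [0.3, -0.4, 0.3]
finger_gap: 0.0558
gripper_force: 0.0
clock: 22.62
ee_pos: [0.5459, 0.0871, 0.1089]
eef_rot: [-180.0, -0.1, -4.0]
contact_force: [-0.1, -0.6, 0.4]
finger_gap: 0.0557
gripper_force: 0.0
clock: 23.12
ee_pos: [0.5642, 0.0073, 0.1084]
eef_rot: [-180.0, 0.0, -4.0]
contact_force: [-0.3, 0.6, 0.3]
finger_gap: 0.0553
gripper_force: 0.0
red 21 [218.1 204.8] [0.5582 0.2346]
green 21 [180.2 273.1] [0.412  0.3174]
red 437 [429.8 236.4] [ 0.5699 -0.0584]
red 415 [295.6 264.3] [0.559  0.0164]
lin [-0.0009  0.0061  0.2161] dr [-0.0001  0.0001  0.0002] mm 86.47617081875059
```

```bash

python3 -m jog '{"hand":[0.65,0.65,0.65,0.65,0.65],"linear":[[0,0.002,0.08],[0,0.002,0.16],[0,0.002,0.216],[0,0.002,0.216],[0,0.002,0.216]],"dr":[[0,0,0],[0,0,0],[0,0,0],[0,0,0],[0,0,0]]}'
python3 -m jog '{"hand":[0.65,0.65,0.3,0.3,0.3],"linear":[[0,0,0.015],[0,0,0.03],[0,0,0.03],[0,0,0.03],[0,0,0.03]],"dr":[[0,0,0],[0,0,0],[0,0,0],[0,0,0],[0,0,0]]}' 25
python3 -m jog '{"hand":[0.3,0.3],"linear":[[0,0,0],[0,0,0]],"dr":[[0,0,0],[0,0,0]]}'
python3 -m jog '{"hand":[0.3,0.3,0.3,0.3,0.3],"linear":[[0,0,-0.03],[0,0,-0.07],[0,0,-0.12],[0,-0.06,-0.12],[0,-0.16,-0.12]],"dr":[[0,0,0],[0,0,0],[0,0,0],[0,0,0],[0,0,0]]}' 25
python3 -m jog '{"hand":[0.3,0.3,0.3],"linear":[[0,-0.1,0],[0,-0.15,0],[0,-0.15,0]],"dr":[[0,0,0],[0,0,0],[0,0,0]]}'
python3 - <<'E'
from h import *
go([0.656,0.229,0.055],-4)
E
```

```text
clock: 23.85
ee_pos: [0.5648, 0.0065, 0.023]
eef_rot: [-180.0, -0.1, -4.0]
contact_force: [0.4, 0.1, 0.1]
finger_gap: 0.0555
gripper_force: 0.0
clock: 24.48
ee_pos: [0.5643, 0.006, 0.0101]
eef_rot: [180.0, -0.0, -4.0]
contact_force: [0.5, 0.1, -0.7]
finger_gap: 0.0391
gripper_force: 25.2
clock: 24.72
ee_pos: [0.5644, 0.006, 0.0101]
eef_rot: [-180.0, -0.0, -4.0]
contact_force: [0.2, -0.3, -0.8]
finger_gap: 0.0392
gripper_force: 25.3
clock: 25.35
ee_pos: [0.5695, 0.0698, 0.0598]
eef_rot: [-180.0, -0.1, -4.1]
contact_force: [0.3, 0.2, -0.9]
finger_gap: 0.0393
gripper_force: 25.4
clock: 25.72
ee_pos: [0.5732, 0.1305, 0.0587]
eef_rot: [-180.0, -0.0, -3.9]
contact_force: [0.6, 0.0, -0.6]
finger_gap: 0.0388
gripper_force: 25.4
lin [ 0.1895 -0.26    0.0095] dr [-0.     -0.0004  0.0005] mm 128.7366390334895
```

```bash

python3 -m jog '{"hand":[0.3,0.3,0.3,0.3,0.3],"linear":[[0.08,-0.04,0],[0.16,-0.12,0],[0.19,-0.22,0],[0.19,-0.26,0],[0.19,-0.26,0.06]],"dr":[[0,0,0],[0,0,0],[0,0,0],[0,0,0],[0,0,0]]}' 25
python3 -m jog '{"hand":[0.3,0.3,0.3,0.3],"linear":[[0,0,0.04],[0,0,0.06],[0,0,0.06],[0,0,0.06]],"dr":[[0,0,0],[0,0,0],[0,0,0],[0,0,0]]}'
python3 -m jog '{"hand":[0.3,0.3,0.3],"linear":[[0,0,0.006],[0,0,0.013],[0,0,0.013]],"dr":[[0,0,0],[0,0,0],[0,0,0]]}' 25
```

```text
clock: 26.35
ee_pos: [0.6572, 0.2283, 0.0356]
eef_rot: [-180.0, -0.2, -4.0]
contact_force: [-0.6, 0.3, -1.4]
finger_gap: 0.0391
gripper_force: 25.5
clock: 26.85
ee_pos: [0.6566, 0.228, 0.0109]
eef_rot: [-180.0, -0.1, -4.0]
contact_force: [0.3, 0.4, -0.3]
finger_gap: 0.0392
gripper_force: 25.5
clock: 27.22
ee_pos: [0.6565, 0.2282, 0.0059]
eef_rot: [-180.0, -0.0, -4.0]
contact_force: [-2.1, -1.6, 7.3]
finger_gap: 0.039
gripper_force: 26.1
```

Seated. Releasing, then on to B.

```bash

python3 -m jog '{"hand":[0.75,0.75,0.75,0.75],"linear":[[0,0,0],[0,0,0],[0,0,0],[0,0,0]],"dr":[[0,0,0],[0,0,0],[0,0,0],[0,0,0]]}' 25
python3 -m jog '{"hand":[0.75,0.75,0.75,0.75,0.75],"linear":[[0,0,-0.1],[0,0,-0.2],[-0.03,0.05,-0.26],[-0.07,0.2,-0.26],[-0.11,0.35,-0.26]],"dr":[[0,0,0],[0,0,0],[0,0,0],[0,0,0],[0,0,0]]}'
python3 -m jog '{"hand":[0.75,0.75,0.75,0.75,0.75],"linear":[[-0.03,0.14,0],[-0.07,0.28,0],[-0.1,0.38,0],[-0.1,0.38,0],[-0.1,0.38,0]],"dr":[[0,0,0],[0,0,0],[0,0,0],[0,0,0],[0,0,0]]}'
python3 - <<'E'
from h import *
tags();tags('wrist','w5')
go([0.561,-0.0625,0.022],-4)
E
```

```text
clock: 27.72
ee_pos: [0.6562, 0.2281, 0.0048]
eef_rot: [180.0, 0.0, -4.0]
contact_force: [-0.8, -0.2, -0.1]
finger_gap: 0.0639
gripper_force: 0.0
clock: 28.35
ee_pos: [0.6018, 0.0904, 0.1093]
eef_rot: [-180.0, -0.1, -4.0]
contact_force: [1.4, -0.6, -0.7]
finger_gap: 0.0642
gripper_force: 0.0
clock: 28.98
ee_pos: [0.5521, -0.057, 0.109]
eef_rot: [-180.0, -0.0, -4.1]
contact_force: [-0.6, 0.5, -0.3]
finger_gap: 0.0637
gripper_force: 0.0
red 21 [218. 163.] [0.651  0.2345]
red 21 [218.1 204.8] [0.5582 0.2346]
green 21 [180.2 273.1] [0.412  0.3174]
red 497 [284.8 155.2] [ 0.607 -0.047]
lin [0.0229 0.0137 0.2173] dr [-0.     -0.0001  0.0002] mm 87.56532862686144
```

B has been knocked: its tag moved from (0.570,-0.058) to (0.607,-0.047). Viewing the wrist picture.

View pics/w5.png

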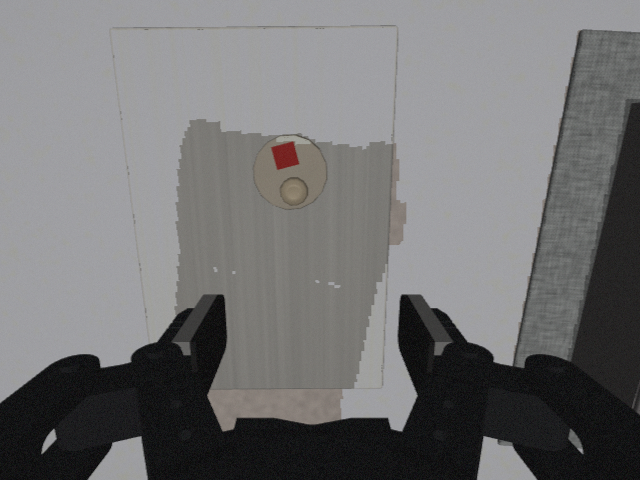

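B still stands upright on the plate, with its top disc centred at (290,172).

```bash
python3 - <<'E'
from h import *
c=dict(np.load('pics/w5.npz')); p=px2w(c,290,172,.036); print(p)
print(np.linalg.norm(p-px2w(c,290+37,172,.036)))
go([p[0],p[1],0.022],-4)
E
```

```text
[ 0.59807661 -0.04893688  0.036     ]
0.019601869573608686
lin [ 0.113  -0.0265  0.2173] dr [-0.     -0.0001  0.0002] mm 98.54949591153695
```

```bash

python3 -m jog '{"hand":[0.75,0.75,0.75,0.75,0.75],"linear":[[0.06,-0.02,0],[0.113,-0.026,0],[0.113,-0.026,0.1],[0.113,-0.026,0.2],[0.113,-0.026,0.216]],"dr":[[0,0,0],[0,0,0],[0,0,0],[0,0,0],[0,0,0]]}'
python3 -m jog '{"hand":[0.75,0.75,0.75],"linear":[[0,0,0],[0,0,0],[0,0,0]],"dr":[[0,0,0],[0,0,0],[0,0,0]]}'
python3 - <<'E'
from h import *
tags('top')
go([.598,-.0488,0.010],-4)
E
```

```text
clock: 29.7
ee_pos: [0.5964, -0.0489, 0.0202]
eef_rot: [-180.0, 0.2, -4.0]
contact_force: [-0.5, -0.7, -0.1]
finger_gap: 0.064
gripper_force: 0.0
clock: 30.08
ee_pos: [0.5984, -0.0501, 0.0238]
eef_rot: [180.0, -0.1, -4.0]
contact_force: [-0.0, 0.3, 0.2]
finger_gap: 0.064
gripper_force: 0.0
red 21 [218. 163.] [0.651  0.2345]
red 21 [218.1 204.8] [0.5582 0.2346]
lin [-0.0009 -0.0033  0.0339] dr [ 0.0001 -0.0008 -0.0003] mm 13.610884942843542
```

```bash
python3 - <<'E'
from h import *
im=cv2.imread('pics/tmp.png'); print(im[273,180],im[268:278:3,175:185:3].tolist())
cv2.imwrite('pics/c3.png',cv2.resize(im[130:340,120:400],(800,600),interpolation=cv2.INTER_CUBIC))
E
```

```text
[58 51 43] [[[212, 208, 215], [214, 209, 216], [192, 198, 200], [166, 174, 175]], [[53, 47, 38], [52, 46, 38], [58, 53, 45], [75, 73, 68]], [[61, 56, 45], [62, 54, 45], [60, 52, 44], [58, 51, 42]], [[70, 61, 49], [69, 61, 51], [68, 60, 50], [66, 58, 47]]]
```

View pics/c3.png

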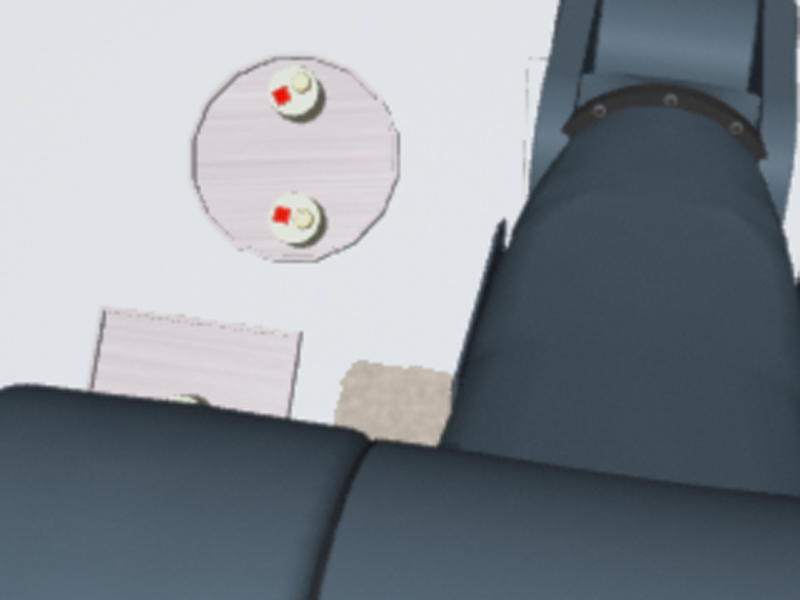

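The arm only hides the green model. Both reds stand in the round tray, at (297,95) and (297,218) in the crop, with room between them for the third. Gripping B.

```bash

python3 -m jog '{"hand":[0.75,0.75,0.3,0.3,0.3],"linear":[[0,-0.002,0.015],[0,-0.002,0.031],[0,-0.002,0.031],[0,-0.002,0.031],[0,-0.002,0.031]],"dr":[[0,0,0],[0,0,0],[0,0,0],[0,0,0],[0,0,0]]}' 25
python3 -m jog '{"hand":[0.3,0.3],"linear":[[0,0,0],[0,0,0]],"dr":[[0,0,0],[0,0,0]]}'
python3 -m jog '{"hand":[0.3,0.3,0.3,0.3,0.3],"linear":[[0,0,-0.03],[0,0,-0.07],[0,0,-0.14],[0,-0.06,-0.14],[0,-0.16,-0.14]],"dr":[[0,0,0],[0,0,0],[0,0,0],[0,0,0],[0,0,0]]}' 25
python3 -m jog '{"hand":[0.3,0.3,0.3,0.3],"linear":[[0,-0.12,0],[0,-0.24,0],[0,-0.28,0],[0,-0.28,0]],"dr":[[0,0,0],[0,0,0],[0,0,0],[0,0,0]]}'
python3 - <<'E'
from h import *
go([0.606,0.228,0.065],-4)
E
```

```text
clock: 30.75
ee_pos: [0.5977, -0.0493, 0.0101]
eef_rot: [-180.0, 0.0, -4.0]
contact_force: [0.1, 0.1, -1.6]
finger_gap: 0.0394
gripper_force: 25.3
clock: 31.0
ee_pos: [0.5977, -0.0493, 0.0101]
eef_rot: [180.0, -0.0, -4.0]
contact_force: [-0.1, 0.8, -1.4]
finger_gap: 0.0396
gripper_force: 25.3
clock: 31.62
ee_pos: [0.6029, 0.0145, 0.0679]
eef_rot: [180.0, -0.1, -4.1]
contact_force: [0.0, 1.4, -0.8]
finger_gap: 0.0395
gripper_force: 25.4
clock: 32.12
ee_pos: [0.6103, 0.1267, 0.0668]
eef_rot: [-180.0, -0.0, -4.0]
contact_force: [-0.3, -0.9, -0.8]
finger_gap: 0.039
gripper_force: 25.5
lin [-0.0281 -0.2518  0.0045] dr [-0.     -0.0004  0.0004] mm 101.3706518166543
```

```bash

python3 -m jog '{"hand":[0.3,0.3,0.3,0.3,0.3],"linear":[[-0.014,-0.1,0],[-0.028,-0.2,0],[-0.028,-0.252,0],[-0.028,-0.252,0.04],[-0.028,-0.252,0.08]],"dr":[[0,0,0],[0,0,0],[0,0,0],[0,0,0],[0,0,0]]}' 25
python3 -m jog '{"hand":[0.3,0.3,0.3,0.3],"linear":[[0,0,0.04],[0,0,0.06],[0,0,0.06],[0,0,0.06]],"dr":[[0,0,0],[0,0,0],[0,0,0],[0,0,0]]}'
python3 -m jog '{"hand":[0.3,0.3,0.3],"linear":[[0,0,0.006],[0,0,0.012],[0,0,0.012]],"dr":[[0,0,0],[0,0,0],[0,0,0]]}' 25
```

```text
clock: 32.75
ee_pos: [0.606, 0.2261, 0.0328]
eef_rot: [180.0, 0.0, -4.1]
contact_force: [0.6, -0.4, -0.9]
finger_gap: 0.0391
gripper_force: 25.6
clock: 33.25
ee_pos: [0.6064, 0.2277, 0.0106]
eef_rot: [-180.0, -0.0, -4.0]
contact_force: [-0.4, -0.5, -1.1]
finger_gap: 0.0389
gripper_force: 25.6
clock: 33.62
ee_pos: [0.6063, 0.2277, 0.0058]
eef_rot: [-180.0, -0.0, -4.0]
contact_force: [-2.1, -0.7, 4.5]
finger_gap: 0.039
gripper_force: 25.9
```

```bash

python3 -m jog '{"hand":[0.75,0.75,0.75,0.75],"linear":[[0,0,0],[0,0,0],[0,0,0],[0,0,0]],"dr":[[0,0,0],[0,0,0],[0,0,0],[0,0,0]]}' 25
python3 -m jog '{"hand":[0.75,0.75,0.75,0.75,0.75],"linear":[[0,0,-0.1],[0,0,-0.22],[0,0,-0.34],[0,0.1,-0.44],[0,0.22,-0.46]],"dr":[[0,0,0],[0,0,0],[0,0,0],[0,0,0],[0,0,0]]}'
python3 -m jog '{"hand":[0.75,0.75,0.75,0.75,0.75],"linear":[[-0.03,0.14,0],[-0.06,0.28,0],[-0.1,0.42,0],[-0.15,0.56,0],[-0.2,0.7,0]],"dr":[[0,0,0],[0,0,0],[0,0,0],[0,0,0],[0,0,0]]}'
python3 - <<'E'
from h import *
go([0.5083,-0.3046,0.19],-6.3)
E
```

```text
clock: 34.12
ee_pos: [0.606, 0.2276, 0.0052]
eef_rot: [180.0, 0.0, -4.0]
contact_force: [0.1, 0.9, -0.4]
finger_gap: 0.0642
gripper_force: 0.0
clock: 34.75
ee_pos: [0.6008, 0.1396, 0.1924]
eef_rot: [-179.9, -0.3, -4.0]
contact_force: [1.3, -0.7, -0.8]
finger_gap: 0.0641
gripper_force: 0.0
clock: 35.38
ee_pos: [0.4994, -0.1354, 0.1895]
eef_rot: [180.0, -0.0, -4.0]
contact_force: [0.3, -0.8, 0.2]
finger_gap: 0.0639
gripper_force: 0.0
lin [ 0.0518  0.4203 -0.0012] dr [ 0.0001 -0.0002  0.0189] mm 169.3898338304139
```

```bash

python3 -m jog '{"hand":[0.75,0.75,0.75,0.75,0.75],"linear":[[0.02,0.14,0],[0.04,0.28,0],[0.052,0.4,0],[0.052,0.42,0],[0.052,0.42,0]],"dr":[[0,0,0.01],[0,0,0.019],[0,0,0.019],[0,0,0.019],[0,0,0.019]]}'
python3 -m jog '{"hand":[0.75],"linear":[[0,0,0]],"dr":[[0,0,0]]}'
python3 - <<'E'
from h import *
tags('top','t5'); a=cv2.imread('pics/t5.png')
b=snap('wrist','w6'); print(w2px(b,[.5083,-.3046,.100]))
a=cv2.resize(a[130:340,120:400],(400,300)); b=cv2.resize(cv2.imread('pics/w6.png'),(400,300))
cv2.imwrite('pics/m6.png',np.hstack([a,b]))
go([0.5083,-0.3046,0.0765],-6.3)
E
```

```text
clock: 36.0
ee_pos: [0.509, -0.3028, 0.1891]
eef_rot: [-180.0, 0.0, -6.4]
contact_force: [-0.6, 0.3, 0.3]
finger_gap: 0.0641
gripper_force: 0.0
clock: 36.12
ee_pos: [0.5093, -0.3017, 0.1894]
eef_rot: [-180.0, 0.0, -6.3]
contact_force: [0.4, 0.9, 0.4]
finger_gap: 0.0642
gripper_force: 0.0
red 21 [218. 163.] [0.651  0.2345]
red 23 [221.4 178.8] [0.6156 0.2272]
red 21 [218.1 204.8] [0.5582 0.2346]
green 21 [180.2 273.1] [0.412  0.3174]
[315.5709286  246.99978407]
lin [-0.0022  0.0074  0.2823] dr [-0.0001 -0.      0.0005] mm 112.98155719804738
```

View pics/m6.png

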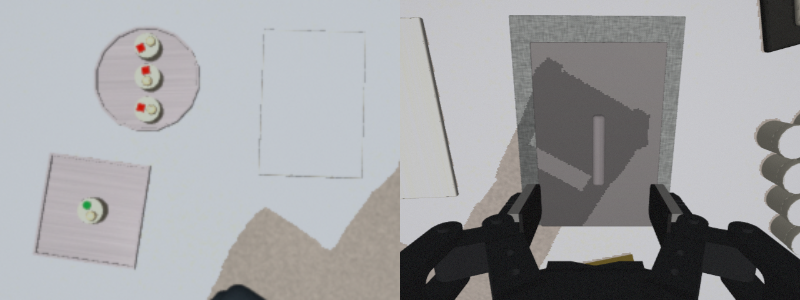

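Left panel: three reds stand in the round tray, green in the square tray, and the plate is empty. Right panel: the handle bar is at (598,116–184), between the fingers. Refining the plate pose, then gripping.

```bash

python3 - <<'E'
from h import *
c=dict(np.load('pics/t2.npz'))
P=np.array([px2w(c,290+u/4.444,140+v/4.448,.008)[:2] for u,v in [(66,46),(380,55),(372,510),(51,500)]]); print(P.mean(0),P.round(4).tolist())
c=dict(np.load('pics/w5.npz'))
P=np.array([px2w(c,u,v,.008)[:2] for u,v in [(110,28),(397,26),(383,388)]]); print((P[0]+P[2])/2,P.round(4).tolist())
c=dict(np.load('pics/w6.npz'));x=[px2w(c,u,v,.1)[:2] for u,v in[(317,186),(317,282)]];print('bar',x,np.mean(x,0))
E
python3 -m jog '{"hand":[0.75,0.75,0.75,0.75,0.75],"linear":[[0.002,0.006,0.1],[0.002,0.006,0.2],[0.002,0.006,0.27],[0.002,0.006,0.283],[0.002,0.006,0.283]],"dr":[[0,0,0],[0,0,0],[0,0,0],[0,0,0],[0,0,0]]}'
python3 -m jog '{"hand":[0,0,0,0,0],"linear":[[0,0,0],[0,0,0],[0,0,0],[0,0,0],[0,0,0]],"dr":[[0,0,0],[0,0,0],[0,0,0],[0,0,0],[0,0,0]]}' 80
python3 -m jog '{"hand":[0,0,0],"linear":[[0,0,0],[0,0,0],[0,0,0]],"dr":[[0,0,0],[0,0,0],[0,0,0]]}' 80
```

```text
[ 0.56163975 -0.02853083] [[0.6815, 0.0446], [0.6716, -0.114], [0.4422, -0.1018], [0.4513, 0.0571]]
[ 0.56150413 -0.02739009] [[0.6802, 0.0446], [0.6703, -0.1123], [0.4428, -0.0994]]
bar [array([ 0.54451947, -0.30928353]), array([ 0.48597995, -0.30310567])] [ 0.51524971 -0.3061946 ]
clock: 36.85
ee_pos: [0.5102, -0.3052, 0.0769]
eef_rot: [180.0, -0.0, -6.3]
contact_force: [-0.2, -0.2, -0.2]
finger_gap: 0.0641
gripper_force: 0.0
clock: 37.48
ee_pos: [0.5101, -0.3055, 0.0768]
eef_rot: [180.0, -0.0, -6.3]
contact_force: [-2.2, 1.7, 6.2]
finger_gap: 0.0103
gripper_force: 78.7
clock: 37.85
ee_pos: [0.51, -0.3055, 0.0768]
eef_rot: [180.0, -0.0, -6.3]
contact_force: [-1.2, 1.8, 5.6]
finger_gap: 0.0104
gripper_force: 78.7
```

```bash

python3 -m jog '{"hand":[0,0,0,0,0],"linear":[[0,0,-0.03],[0,0,-0.06],[0,0,-0.1],[0,-0.05,-0.1],[0.01,-0.14,-0.1]],"dr":[[0,0,0],[0,0,0],[0,0,0],[0,0,0],[0,0,-0.01]]}' 80
python3 -m jog '{"hand":[0,0,0,0,0],"linear":[[0.02,-0.1,0],[0.03,-0.2,0],[0.04,-0.3,0],[0.05,-0.4,0],[0.05,-0.48,0]],"dr":[[0,0,0],[0,0,-0.01],[0,0,-0.015],[0,0,-0.015],[0,0,-0.015]]}' 80
python3 -m jog '{"hand":[0,0,0],"linear":[[0,0,0],[0,0,0],[0,0,0]],"dr":[[0,0,0],[0,0,0],[0,0,0]]}' 80
python3 - <<'E'
from h import *
go([0.5615,-0.0285,0.0865],-3.3)
E
```

```text
clock: 38.48
ee_pos: [0.5197, -0.2492, 0.1162]
eef_rot: [-180.0, -0.0, -5.2]
contact_force: [0.4, 0.1, -3.0]
finger_gap: 0.0103
gripper_force: 78.2
clock: 39.1
ee_pos: [0.5566, -0.0581, 0.116]
eef_rot: [-180.0, 0.0, -3.3]
contact_force: [0.9, -0.8, -2.8]
finger_gap: 0.0103
gripper_force: 78.3
clock: 39.48
ee_pos: [0.5568, -0.0613, 0.1161]
eef_rot: [180.0, 0.0, -3.4]
contact_force: [0.6, -0.5, -2.9]
finger_gap: 0.0103
gripper_force: 78.4
lin [ 0.007  -0.0825  0.0739] dr [ 0.      0.0001 -0.0006] mm 44.39017888771179
```

```bash

python3 -m jog '{"hand":[0,0,0,0,0],"linear":[[0.007,-0.04,0],[0.007,-0.083,0],[0.007,-0.083,0.03],[0.007,-0.083,0.06],[0.007,-0.083,0.06]],"dr":[[0,0,0],[0,0,0],[0,0,0],[0,0,0],[0,0,0]]}' 80
python3 -m jog '{"hand":[0,0],"linear":[[0,0,0],[0,0,0]],"dr":[[0,0,0],[0,0,0]]}' 80
python3 - <<'E'
from h import *
snap('wrist','w7')
go([0.5615,-0.0285,0.0805],-3.3)
a=cv2.imread('pics/w7.png');a=cv2.resize(a,(400,300)); b=snap('scene','s7')['image'][:,:,::-1]
cv2.imwrite('pics/m7.png',np.hstack([cv2.resize(a,(400,300)),cv2.resize(b[210:330,230:390],(400,300),interpolation=cv2.INTER_CUBIC)]))
E
```

```text
clock: 40.1
ee_pos: [0.5609, -0.0278, 0.0907]
eef_rot: [-180.0, 0.1, -3.3]
contact_force: [0.0, -0.1, -2.5]
finger_gap: 0.0102
gripper_force: 78.3
clock: 40.35
ee_pos: [0.5619, -0.0279, 0.0924]
eef_rot: [180.0, -0.0, -3.3]
contact_force: [0.5, 0.1, -2.0]
finger_gap: 0.0105
gripper_force: 78.3
lin [-0.0009  0.0017  0.0298] dr [ 0.     -0.0003 -0.0002] mm 11.94283243937713
```

View pics/m7.png

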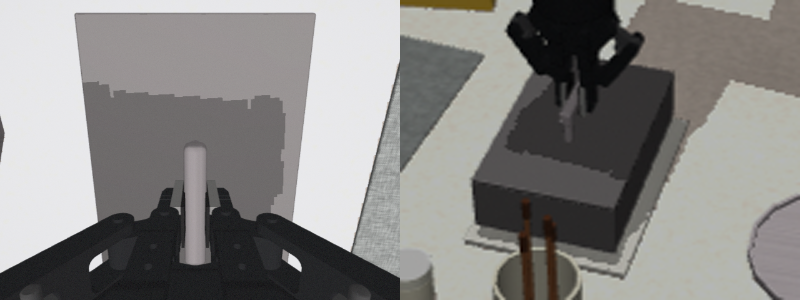

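The cover hovers squarely over the empty plate, with an even plate margin in the right panel. Lowering.

```bash

python3 -m jog '{"hand":[0,0,0,0,0],"linear":[[0,0.001,0.008],[0,0.001,0.016],[0,0.001,0.024],[0,0.001,0.029],[0,0.001,0.029]],"dr":[[0,0,0],[0,0,0],[0,0,0],[0,0,0],[0,0,0]]}' 80
python3 -m jog '{"hand":[0,0],"linear":[[0,0,0.002],[0,0,0.003]],"dr":[[0,0,0],[0,0,0]]}' 80
```

```text
clock: 41.08
ee_pos: [0.5615, -0.0281, 0.0808]
eef_rot: [180.0, 0.0, -3.3]
contact_force: [-3.5, 0.1, 3.2]
finger_gap: 0.0104
gripper_force: 79.2
clock: 41.32
ee_pos: [0.5616, -0.0281, 0.0808]
eef_rot: [180.0, 0.0, -3.3]
contact_force: [-10.3, 0.4, 22.6]
finger_gap: 0.0104
gripper_force: 81.8
```

```bash

python3 -m jog '{"hand":[0,0],"linear":[[0,0,-0.003],[0,0,-0.003]],"dr":[[0,0,0],[0,0,0]]}' 80
python3 -m jog '{"hand":[1,1,1,1,1],"linear":[[0,0,0],[0,0,0],[0,0,0],[0,0,0],[0,0,0]],"dr":[[0,0,0],[0,0,0],[0,0,0],[0,0,0],[0,0,0]]}' 25
python3 -m jog '{"hand":[1,1,1,1,1],"linear":[[0,0,-0.1],[0,0,-0.22],[0,0,-0.34],[-0.1,0.1,-0.4],[-0.15,0.24,-0.4]],"dr":[[0,0,0],[0,0,0],[0,0,0],[0,0,0],[0,0,0]]}'
python3 -m jog '{"hand":[1,1,1,1,1],"linear":[[-0.06,0.12,0],[-0.12,0.24,0],[-0.18,0.36,0],[-0.24,0.48,0],[-0.24,0.48,0]],"dr":[[0,0,0],[0,0,0],[0,0,0],[0,0,0],[0,0,0]]}'
python3 - <<'E'
from h import *
tags('top','t8'); a=cv2.imread('pics/t8.png')
cv2.imwrite('pics/c8.png',np.hstack([cv2.resize(a[135:265,290:390],(440,572),interpolation=cv2.INTER_CUBIC),cv2.resize(a[60:340,120:440],(360,315))] if 0 else [cv2.resize(a[135:265,290:390],(440,572),interpolation=cv2.INTER_CUBIC),cv2.copyMakeBorder(cv2.resize(a[60:340,120:440],(360,315)),0,257,0,0,0)]))
E
```

```text
clock: 41.58
ee_pos: [0.5618, -0.0281, 0.0808]
eef_rot: [180.0, -0.0, -3.3]
contact_force: [-3.1, -0.5, 6.4]
finger_gap: 0.0107
gripper_force: 79.7
clock: 42.2
ee_pos: [0.5617, -0.0281, 0.0805]
eef_rot: [-180.0, -0.0, -3.3]
contact_force: [0.2, -0.1, -0.1]
finger_gap: 0.0856
gripper_force: 0.0
clock: 42.82
ee_pos: [0.4957, -0.1208, 0.2426]
eef_rot: [179.9, -0.2, -3.2]
contact_force: [1.9, -0.8, 0.1]
finger_gap: 0.0854
gripper_force: 0.0
clock: 43.45
ee_pos: [0.3877, -0.309, 0.2405]
eef_rot: [180.0, 0.0, -3.5]
contact_force: [0.6, 0.1, -0.4]
finger_gap: 0.0853
gripper_force: 0.0
red 22 [218.  162.9] [0.6513 0.2344]
red 24 [221.5 178.8] [0.6155 0.227 ]
red 21 [218.1 204.8] [0.5582 0.2346]
green 21 [180.2 273.1] [0.412  0.3174]
```

View pics/c8.png

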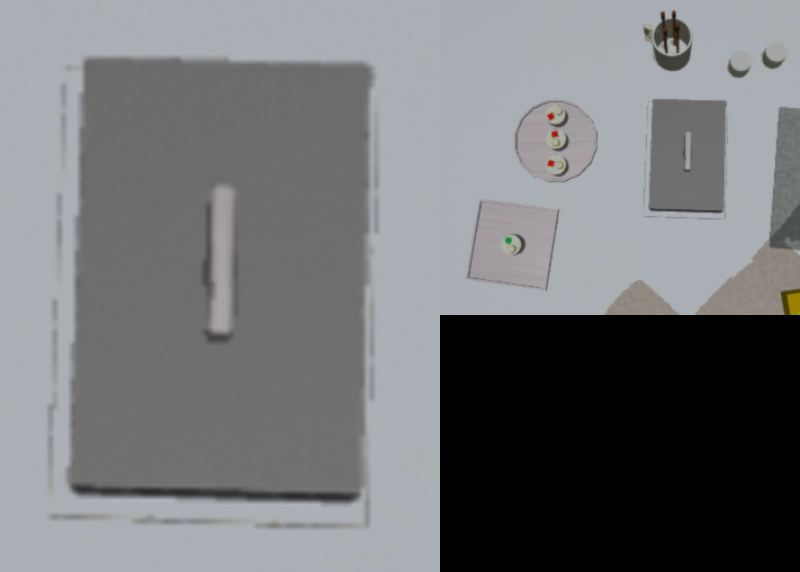

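The cover is back on the plate, with top corners at (85,58), (370,64), (360,494) and (70,486) in the crop. The mug and jars look unmoved. One numeric check, then hand in.

```bash
python3 - <<'E'
from h import *
c=dict(np.load('pics/t8.npz'))
P=np.array([px2w(c,290+u/4.4,135+v/4.4,.066)[:2] for u,v in [(85,58),(370,64),(360,494),(70,486)]]); print(P.mean(0),P.round(4).tolist())
print([np.degrees(np.arctan2(*(P[i]-P[j])[::-1])).round(1) for i,j in((0,3),(1,2))])
H=[px2w(c,290+u/4.4,135+v/4.4,.104)[:2] for u,v in[(226,186),(220,332)]];print(np.mean(H,0))
E
```

```text
[ 0.56199434 -0.03067123] [[0.6692, 0.0318], [0.6617, -0.1052], [0.4548, -0.093], [0.4623, 0.0437]]
[np.float64(-3.3), np.float64(-3.4)]
[ 0.56197047 -0.03092772]
```

```bash
python3 -c "
from bench import *
print(hand_in())"
```

```text
the job is handed in; nothing more can be done
None
```

The job is handed in, with no verdict returned: the three red-tagged models stand in the round tray, the one green-tagged model is in the square tray, the cover is back on the empty plate within about 3 mm and squared to it, and the mug and jars were left alone.

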